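# Switch the dust boxes over to the slate stones

## Robot

A 6-joint arm with a two-finger parallel gripper is mounted at the origin on the work surface. World frame = base frame: x ahead of the robot, y to its left, z up, the work surface at z = 0. Lengths are in mm, angles in rad, forces in N, time in s.
With the tool pointing down it reaches from about 300 to 850 mm from the base axis. Payload 5.4 kg.
Tool frame: the origin (TCP) lies at the very end of the fingers, on their centre line; the grasp point (between the pads) lies 19 mm behind it; z points along the fingers, y is the direction in which the jaws open and shut (so a half turn about z gives the same grasp; the last joint's range is limited). The gripper opens to 85 mm and grips with 20 to 120 N. Pads are 22 mm wide; open, the fingers measure 114 mm over their backs; the gripper's body (76 mm by 85 mm) begins 54 mm behind the grasp point. The pads swing forward as they close: fully open they stand 13 mm farther back than shut.
Start: joints at [1.074, 0.158, 1.597, -0, 1.386, -0.21], TCP at [162.669, 551.493, 231.299] pointing down, gripper open.
Joint ranges: [-2.91, 2.91], [-0.94, 2.29], [0.18, 2.7], [-1.29, 4.43], [0.17, 2.64], [-3, 3]. Speed limits (rad/s): [2.57, 2.57, 3.14, 3.14, 3.14, 3.14].

## Interface

Orientations are given as a unit quaternion [x, y, z, w].
In Python, from rig import robot gives the robot as it stands.
- The arm moves only by the tool play_rows, never from a script. Its argument "commands" is a list that holds one entry, the list of rows, each a list of 4 numbers: the shift along the tool's x, y, z in cm, then the turn about the tool's z in rad. A call has 1 to 5 rows; each row is the pose to reach, as a shift and turn from the pose measured when the call began, along the tool's axes at that moment; what a row does not reach only later rows make up. A row lasts 1/8 s, in which the tool goes at most 62.5 mm and 10.7 degrees, less where a joint would pass 70% of its speed; a pose out of reach is approached as far as the arm can. A call with a gripper value outside its range is refused whole. "grip" is the opening in per cent of the stroke, from 0 (shut) to 100 (fully open), set as the call begins (left out, the last holds). The fingers move at their own pace and stop on an object; "newtons" is the grip in N (left out, the last holds). Time passes only in rows, so rows that repeat a pose let the fingers close. It gives the time, the measured TCP pose, the force and the opening at its end, in the units of the state.
- robot.read_state(): the state, without advancing time (a new reading comes with each control period).
- robot.snapshot(name): name is "side" or "top" or "wrist"; returns the picture (400x640x3 uint8, red, green, blue); there is no depth.
- robot.camera_info(name): a dict with "vertical_fov" (degrees; the focal length in pixels is half the picture's height over the tangent of half this angle, whatever the lens; pixels are square), "cx", "cy" (the principal point, pixels), "extrinsics" (4x4, takes a point from camera to world coordinates). Camera axes: x right, y up, looking along -z (the intrinsics and any distortion apply to the point x, -y, -z); pixel columns grow to the right and rows downward; lengths in mm; the calibration is good to about 2 mm. A picture is of the moment at which its call begins: read the wrist's pose just before it. camera_info takes no time and is no camera call; for the wrist camera it gives the pose at the moment of the call.
- robot.hand_in(): hands the job in, once; it reports no verdict.
The state is a dict: "time": time; "q": joint angles; "joint_vel": joint speeds; "joint_efforts": joint torques, N m; "ee_pos": TCP position; "orientation": TCP orientation; "contact_force": force on the tool from outside, world axes, zero at the start; "wrist_torque": the same for the moment, N m; "width": opening from 0.0 (shut) to 1.0 (fully open).
Only numpy, scipy, OpenCV 4.12 (cv2) and the standard library are available. Lean on these libraries where they do the work, as an engineer would, in place of code of your own. Each camera call takes 0.05 s, during which the arm holds its last target. There are 200 camera calls.

## Task

Two small dust boxes stand on the bench, each with a see-through front sash that slides straight up and down by the brass handle on its top and has been left part way. Shut the sash of the box with the white shell stones all the way down, raise the sash of the box with the black slate stones all the way up, and let go of both.

Things in the scene. Friction and masses are not known exactly. Their poses are not given: they have to be found in the camera images.
- slate_sash (a joint): sash (12 mm thick) of the dust box with 20 BLACK slate stones, seen through its clear roof. Value: height above shut in m; 0 = fully down (shut), 0.10 = fully up, hard stops at both ends. Slides vertically between two posts 250 mm high, 200 mm apart, centred on its handle. Stays where it is left; takes about 9 N to raise, 4 N to lower.
- slate_handle (a point): centre of the brass handle bar on top of the BLACK stones' sash. Bar 100 mm long along y, 14 mm thick along x, 28 mm high, on two pegs, its underside 29 mm above the sash's top edge. z up, x level, into the box, away from the robot. Centre 195 mm above the bench when shut, 295 mm fully up. The roof begins 13 mm behind the bar's centre, its top 155 mm above the bench.
- shell_sash (a joint): sash of the dust box with 20 WHITE shell stones, otherwise the same as slate_sash: 0 = fully down (shut), 0.10 = fully up. Both boxes are fixed to the bench, 240 mm wide (y), 200 mm deep, with a suction pipe behind that stays below the roof and ends 250 mm behind the bar.
- shell_handle (a point): centre of the brass handle bar on top of the WHITE stones' sash; shape, size, heights and axes as slate_handle. The boxes stand side by side, either way round, facing roughly towards the robot (within 15 degrees). Nearer the robot lie loose things up to 95 mm high; at the sides a chest 165 mm high and a flat game board.

How it is judged:
By the outcome, as a careful person would: the job done as asked, in the order asked, and still so for the second after the job is handed in, with the robot touching nothing.
It also fails if it takes over 51 s, if anything falls off the work surface, if the arm or the gripper's body presses on something with over 40 N, if the wrist force passes 120 N, or if a joint passes its speed limit or range.

## Working session

There is one attempt and no reset: what is moved stays moved. The work goes in short steps, Python scripts to look and compute and a tool call to move; the robot and the scene stay as the last step left them, time stands still between calls to the robot, and variables do not carry over. Pictures are saved under pics/ and viewed, about 8 in all and at most 12, crops included, and the job is handed in when it is done.

Besides the shell and the picture viewer there is one more tool, called as name([rows], argument=value, ...), one row to a line, values as JSON. play_rows: Moves the arm, as the interface text tells. Its arguments: {"type":"object","properties":{"commands":{"type":"array","items":{"type":"array","items":{"type":"array","items":{"type":"number"}}}},"grip":{"type":"number"},"newtons":{"type":"number"}},"required":["commands"]}

```bash
mkdir -p pics; ls; python3 - <<'E'
from rig import robot
import cv2
for n in ("top","side"):
    cv2.imwrite(f"pics/{n}0.png",robot.snapshot(n)[:,:,::-1]); c=robot.camera_info(n); print(n,c)
s=robot.read_state();print(s['time'],s['ee_pos'],s['orientation'],s['contact_force'],s['width'])
E
```

```text
pics
top {'vertical_fov': 51.41922175108577, 'cx': 318.7384232379432, 'cy': 201.62070870303415, 'extrinsics': array([[ 2.19017075e-02,  9.86025541e-01, -1.65148259e-01,
         3.99220979e+02],
       [-9.99316255e-01,  2.65130665e-02,  2.57697442e-02,
         9.42785784e+00],
       [ 2.97882127e-02,  1.64470939e-01,  9.85932032e-01,
         1.05108531e+03],
       [ 0.00000000e+00,  0.00000000e+00,  0.00000000e+00,
         1.00000000e+00]])}
side {'vertical_fov': 42.65960130696498, 'cx': 324.7414564209935, 'cy': 195.01249252018414, 'extrinsics': array([[-9.99717887e-01, -2.37501721e-02, -2.74852990e-04,
         5.46445270e+02],
       [ 2.26191729e-02, -9.55513910e-01,  2.94077439e-01,
         3.25699412e+02],
       [-7.24701565e-03,  2.93988259e-01,  9.55781557e-01,
         1.15406861e+03],
       [ 0.00000000e+00,  0.00000000e+00,  0.00000000e+00,
         1.00000000e+00]])}
0.1 [162.4215334  551.02906611 230.40949316] [ 1.42918475e-01  9.89734115e-01 -7.80667832e-04 -2.83915728e-04] [-0.15798234  0.00273254 -0.43768052] 0.9983523139723821
```

View pics/top0.png

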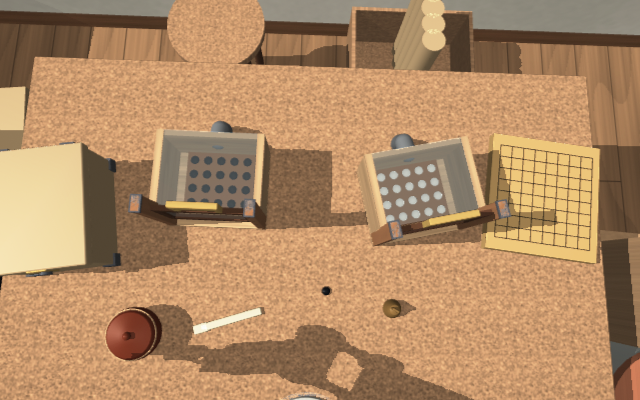

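View pics/side0.png

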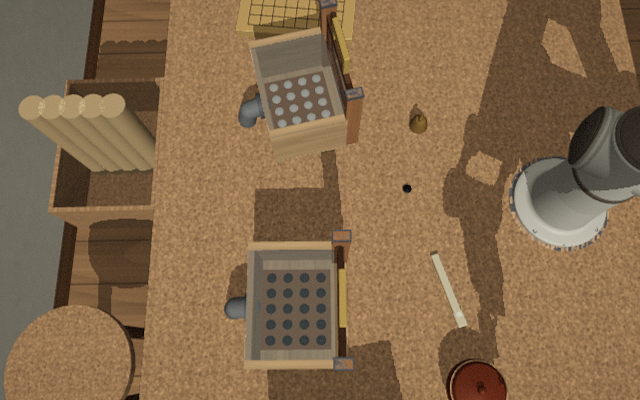

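The top view shows the slate box on the left (handle around 191,206) and the shell box on the right (handle around 450,219). The side view shows the same handles at about (342,298) and (340,43). I'll enlarge these for a closer reading.

```bash
python3 - <<'E'
import cv2,numpy as np
t=cv2.imread("pics/top0.png");s=cv2.imread("pics/side0.png")
f=lambda i,x,y,w,h,k:cv2.resize(i[y:y+h,x:x+w],None,fx=k,fy=k,interpolation=cv2.INTER_CUBIC)
# top crops 160x56 at x5 -> 400? layout
a=np.vstack([f(t,125,180,150,56,4),f(t,365,180,150,70,4)])   # 600 wide
b=np.hstack([f(s,315,225,50,150,4).transpose(1,0,2)])  # transposed: col<->row
print(a.shape,b.shape)
cv2.imwrite("pics/c1.png",a)
c=np.hstack([f(s,315,0,60,125,4),f(s,315,225,60,150,4)[:500],np.zeros((500,20,3),np.uint8)])
cv2.imwrite("pics/c2.png",c)
E
```

```text
(504, 600, 3) (200, 600, 3)
```

View pics/c1.png

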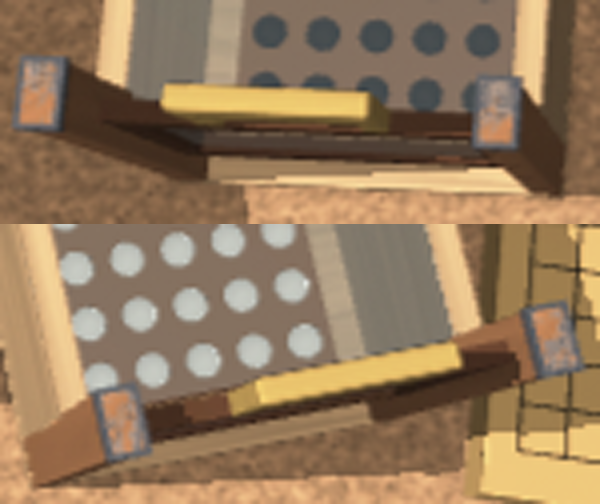

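View pics/c2.png

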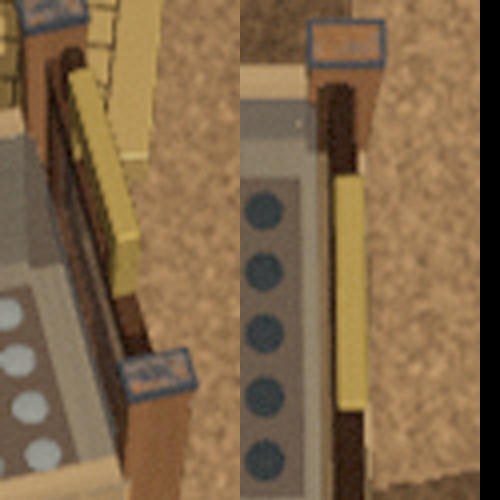

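In the top view the slate bar's top face is centred at (191.5,205.5) and its posts at (135.2,203.2) and (249.5,208). The shell bar is at (454.7,217.7) with posts at (395.2,229.7) and (502.7,209). In the side view the bars are at (342.7,298.2) and (340.7,38.2).

```bash
cat > h.py <<'E'
import numpy as np
from rig import robot
def ray(n,p,c=None):
    c=c or robot.camera_info(n);E=np.array(c['extrinsics']);f=200/np.tan(np.radians(c['vertical_fov']/2))
    d=E[:3,:3]@[(p[0]-c['cx'])/f,-(p[1]-c['cy'])/f,-1];return E[:3,3],d/np.linalg.norm(d)
def tri(l):
    A=np.zeros((3,3));b=np.zeros(3)
    for o,d in l:
        P=np.eye(3)-np.outer(d,d);A+=P;b+=P@o
    x=np.linalg.solve(A,b);return x,[round(float(np.linalg.norm((np.eye(3)-np.outer(d,d))@(x-o))),1) for o,d in l]
def onz(n,p,z,c=None):
    o,d=ray(n,p,c);return o+d*(z-o[2])/d[2]
E
python3 - <<'E'
from h import *
for nm,t,s,ends,posts in (("slate",(191.5,205.5),(342.7,298.2),((165.75,204.5),(217,206.5)),((135.2,203.2),(249.5,208))),
 ("shell",(454.7,217.7),(340.7,38.2),((429.75,222.5),(480,213)),((395.2,229.7),(502.7,209)))):
    x,e=tri([ray("top",t),ray("side",s)]);print(nm,"top-face centre",x.round(1),e)
    a,b=[onz("top",p,x[2]) for p in ends];print(" len",np.linalg.norm(a-b).round(1),"yaw",np.arctan2(*(b-a)[:2]).round(3), "sash",(x[2]-14-195).round(1))
    a,b=[onz("top",p,250) for p in posts];print(" posts",((a+b)/2).round(1),np.linalg.norm(a-b).round(1),np.arctan2(*(b-a)[:2]).round(3),a.round(),b.round())
E
```

```text
slate top-face centre [519.7 235.6 246.4] [0.0, 0.0]
 len 99.0 yaw -3.128 sash 37.4
 posts [519.  232.6 250. ] 219.9 -3.125 [521. 343. 250.] [517. 123. 250.]
shell top-face centre [ 506.8 -272.9  268.5] [0.8, 0.8]
 len 100.1 yaw 2.932 sash 59.5
 posts [ 505.2 -268.5  250. ] 219.0 2.928 [ 482. -161.  250.] [ 528. -375.  250.]
```

```bash
cat >> h.py <<'E'
from scipy.spatial.transform import Rotation as Ro
def go(p,ang):  # ang = world angle of tool y (jaws)
    s=robot.read_state();R=Ro.from_quat(s['orientation']).as_matrix()
    t=(np.arctan2(R[1,1],R[0,1])-ang+np.pi/2)%np.pi-np.pi/2
    print("t",round(s['time'],2),"pos",np.round(s['ee_pos'],1),"zax",R[:,2].round(3),"q6",round(s['q'][5],2),"F",np.round(s['contact_force'],1),"w",round(s['width'],2))
    print("shift cm",(R.T@(np.array(p)-s['ee_pos'])/10).round(2),"turn",t.round(3))
E
python3 -c "
from h import *
go((506,-272,330),0.212)"
```

```text
t 0.1 pos [162.4 551.  230.4] zax [-0.001 -0.001 -1.   ] q6 -0.21 F [-0.2  0.  -0.4] w 1.0
shift cm [-56.23 -69.24  -9.87] turn 1.072
```

play_rows([
  [[-5, -3, -9.5, 0], [-9, -8, -9.5, 0], [-13, -14, -9.5, 0], [-17, -19, -9.5, 0], [-20, -25, -9.5, 0]],
], grip=75, newtons=60)

```text
time: 0.72
ee_pos: [272.0, 298.7, 324.6]
orientation: [0.143, 0.99, -0.001, -0.0]
contact_force: [1.7, -0.1, 0.8]
width: 0.75
```

```bash
python3 -c "
from h import *
go((506,-272,330),0.212)"
```

```text
t 0.72 pos [272.  298.7 324.6] zax [-0.    -0.002 -1.   ] q6 -0.75 F [ 1.7 -0.1  0.8] w 0.75
shift cm [-38.56 -48.14  -0.45] turn 1.072
```

play_rows([
  [[-4, -4.8, -0.5, 0.15], [-8, -9.6, -0.5, 0.3], [-12, -14.5, -0.5, 0.45], [-16, -19, -0.5, 0.6], [-20, -24, -0.5, 0.75]],
])

```text
time: 1.35
ee_pos: [395.7, 11.8, 329.9]
orientation: [0.498, 0.867, -0.001, 0.0]
contact_force: [0.1, 1.2, 0.2]
width: 0.746
```

```bash
python3 -c "
from h import *
go((506,-272,330),0.212)"
```

```text
t 1.35 pos [395.7  11.8 329.9] zax [ 0.    -0.001 -1.   ] q6 -0.81 F [0.1 1.2 0.2] w 0.75
shift cm [-3.007e+01 -4.800e+00  3.000e-02] turn 0.317
```

play_rows([
  [[-6, -1, 0, 0.1], [-12, -2, 0, 0.2], [-18, -3, 0, 0.317], [-24, -4, 0, 0.317], [-30, -4.8, 0, 0.317]],
])

```text
time: 1.98
ee_pos: [505.9, -273.3, 329.8]
orientation: [0.629, 0.778, -0.0, 0.0]
contact_force: [1.0, 0.7, -0.1]
width: 0.749
```

```bash
python3 - <<'E'
from h import *
import cv2
go((506,-272,330),0.212)
c=robot.camera_info("wrist");print(c)
cv2.imwrite("pics/w1.png",robot.snapshot("wrist")[:,:,::-1])
E
```

```text
t 1.98 pos [ 505.9 -273.3  329.8] zax [-0.    -0.001 -1.   ] q6 -0.92 F [ 1.   0.7 -0.1] w 0.75
shift cm [ 0.13  0.04 -0.02] turn -0.001
{'vertical_fov': 66.39391748734425, 'cx': 317.1486631003389, 'cy': 200.41114970926222, 'extrinsics': array([[ 9.77617048e-01, -1.98846029e-01, -6.87398328e-02,
         4.86416665e+02],
       [ 2.10391991e-01,  9.23431892e-01,  3.20949763e-01,
        -1.89791574e+02],
       [-3.43031842e-04, -3.28228270e-01,  9.44598372e-01,
         4.72555801e+02],
       [ 0.00000000e+00,  0.00000000e+00,  0.00000000e+00,
         1.00000000e+00]])}
```

View pics/w1.png

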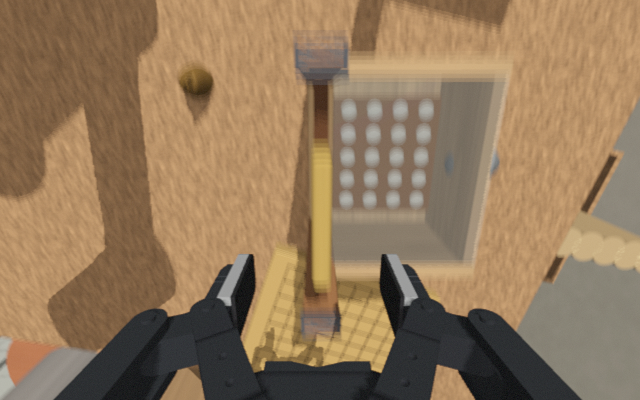

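The wrist view (slightly motion-blurred) shows the shell bar upright at column ≈322, rows 140–293, centred between the pads (237 and 403). It is aligned, so I'll descend and grip.

```bash
python3 - <<'E'
from h import *
print(onz("wrist",(322,210),268.5).round(1))
go((506,-272,236),0.212)
E
```

```text
[ 506.7 -270.8  268.5]
t 2.02 pos [ 506.8 -279.6  326.8] zax [-0.002 -0.003 -1.   ] q6 -0.92 F [-4.3 -2.3 -0.7] w 0.75
shift cm [0.78 0.1  9.08] turn -0.005
```

play_rows([
  [[0, 0, 3, 0], [0, 0, 6, 0], [0, 0, 8.5, 0], [0, 0, 9.4, 0], [0, 0, 9.4, 0]],
])

```text
time: 2.65
ee_pos: [506.4, -279.7, 232.5]
orientation: [0.63, 0.776, -0.002, -0.0]
contact_force: [-0.0, 0.0, 0.1]
width: 0.744
```

play_rows([
  [[0, 0, 0, 0], [0, 0, 0, 0], [0, 0, 0, 0], [0, 0, 0, 0], [0, 0, 0, 0]],
], grip=0, newtons=60)

```text
time: 3.28
ee_pos: [509.1, -279.5, 233.7]
orientation: [0.63, 0.777, -0.0, 0.003]
contact_force: [9.1, 1.7, -1.0]
width: 0.157
```

Gripped: width 0.157 × 85 ≈ 13–14 mm, which matches the bar. Lowering it now.

play_rows([
  [[0, 0.1, 1.2, 0], [0, 0.1, 2.4, 0], [0, 0.1, 3.6, 0], [0, 0.1, 4.8, 0], [0, 0.1, 5.5, 0]],
])

```text
time: 3.9
ee_pos: [509.2, -279.5, 178.4]
orientation: [0.63, 0.777, -0.001, 0.001]
contact_force: [-5.3, 1.5, 5.5]
width: 0.153
```

play_rows([
  [[0, 0, 0.3, 0], [0, 0, 0.5, 0], [0, 0, 0.6, 0], [0, 0, 0.7, 0], [0, 0, 0.7, 0]],
])

```text
time: 4.53
ee_pos: [509.2, -279.5, 171.4]
orientation: [0.63, 0.777, -0.001, 0.001]
contact_force: [-2.6, 1.5, 3.5]
width: 0.152
```

play_rows([
  [[0, 0, 0.2, 0], [0, 0, 0.3, 0], [0, 0, 0.4, 0], [0, 0, 0.4, 0]],
])

```text
time: 5.03
ee_pos: [509.2, -279.5, 167.2]
orientation: [0.63, 0.777, -0.001, 0.001]
contact_force: [-3.5, 1.3, 2.2]
width: 0.158
```

Still no hard stop, so I'll look before going further down.

```bash
python3 - <<'E'
from h import *
import cv2
go((509,-279,167),0.212)
f=lambda i,x,y,w,h,k:cv2.resize(i[y:y+h,x:x+w],None,fx=k,fy=k,interpolation=cv2.INTER_CUBIC)
t=robot.snapshot("top");s=robot.snapshot("side")
cv2.imwrite("pics/m1.png",np.hstack([f(t,355,130,160,150,2.5),f(s,235,0,160,150,2.5)])[:,:,::-1])
E
```

```text
t 5.03 pos [ 509.2 -279.5  167.2] zax [ 0.001 -0.003 -1.   ] q6 -0.92 F [-3.5  1.3  2.2] w 0.16
shift cm [ 0.05 -0.01  0.02] turn -0.003
```

View pics/m1.png

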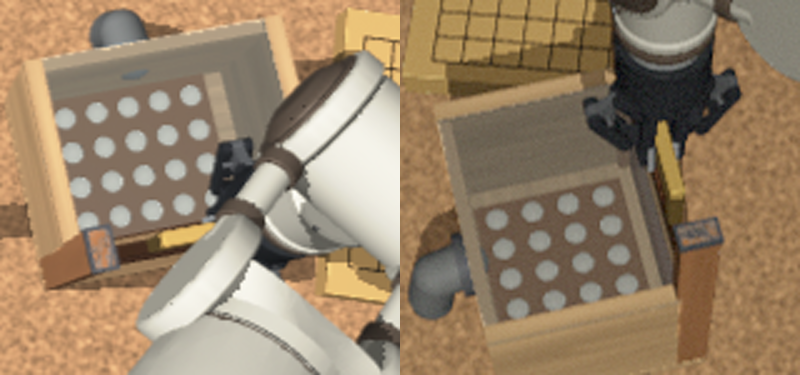

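```bash
python3 - <<'E'
from h import *
x,e=tri([ray("top",(419,226.4)),ray("side",(343.8,78.4))]);print(x.round(1),e)
for z in (200,209,220,230): print(z,onz("top",(419,226.4),z).round(),onz("side",(343.8,78.4),z).round())
E
```

```text
[ 498.5 -225.1  192.6] [2.6, 2.6]
200 [ 495. -222.  200.] [ 501. -222.  200.]
209 [ 494. -219.  209.] [ 501. -217.  209.]
220 [ 493. -216.  220.] [ 502. -211.  220.]
230 [ 492. -214.  230.] [ 502. -205.  230.]
```

play_rows([
  [[0, 0, 0.1, 0], [0, 0, 0.2, 0], [0, 0, 0.3, 0], [0, 0, 0.3, 0]],
])

```text
time: 5.62
ee_pos: [509.2, -279.5, 164.3]
orientation: [0.63, 0.777, -0.001, 0.001]
contact_force: [-4.2, 3.2, 5.5]
width: 0.157
```

No sign of a stop. I'll release and press on the bar's top with shut fingers, which gives a clear stop and height.

play_rows([
  [[0, 0, 0, 0], [0, 0, 0, 0], [0, 0, 0, 0], [0, 0, 0, 0]],
], grip=60)

```text
time: 6.12
ee_pos: [509.3, -279.5, 164.3]
orientation: [0.63, 0.777, -0.001, 0.002]
contact_force: [-0.2, 0.8, -0.8]
width: 0.601
```

play_rows([
  [[0, 0, -2, 0], [0, 0, -4, 0], [0, 0, -6, 0], [0, 0, -7, 0], [0, 0, -7, 0]],
])

```text
time: 6.75
ee_pos: [509.5, -279.5, 234.8]
orientation: [0.63, 0.777, -0.001, 0.002]
contact_force: [-0.1, 0.4, -0.2]
width: 0.599
```

play_rows([
  [[-0.8, 0, 0, 0], [-0.8, 0, 0, 0], [-0.8, 0, 0, 0], [-0.8, 0, 0, 0]],
], grip=0)

```text
time: 7.25
ee_pos: [511.1, -287.3, 234.5]
orientation: [0.63, 0.777, -0.001, 0.002]
contact_force: [-0.8, -0.2, -0.0]
width: 0.002
```

play_rows([
  [[1, 0, 0, 0], [1.5, 0, 0, 0], [1.5, 0, 1, 0], [1.5, 0, 1.8, 0], [1.5, 0, 1.8, 0]],
])

```text
time: 7.88
ee_pos: [507.4, -272.3, 215.0]
orientation: [0.63, 0.777, -0.001, 0.001]
contact_force: [0.6, 0.3, -0.6]
width: -0.003
```

play_rows([
  [[0, 0, 0.2, 0], [0, 0, 0.4, 0], [0, 0, 0.6, 0], [0, 0, 0.8, 0]],
])

```text
time: 8.38
ee_pos: [507.6, -272.4, 209.0]
orientation: [0.63, 0.777, -0.001, 0.001]
contact_force: [-5.7, 3.8, 15.4]
width: 0.002
```

play_rows([
  [[0, 0, 0.2, 0], [0, 0, 0.3, 0], [0, 0, 0.3, 0]],
])

```text
time: 8.75
ee_pos: [507.6, -272.5, 209.0]
orientation: [0.63, 0.777, -0.001, 0.001]
contact_force: [-6.5, 4.5, 15.1]
width: 0.002
```

play_rows([
  [[0, 0, -3, 0], [0, 0, -7, 0], [0, 0, -12, 0], [0, 0, -14, 0], [0, 0, -14, 0]],
])

```text
time: 9.38
ee_pos: [508.2, -272.5, 351.1]
orientation: [0.63, 0.777, -0.001, 0.004]
contact_force: [0.2, -0.1, -2.0]
width: 0.003
```

```bash
python3 -c "
from h import *
go((519.5,234,340),-0.018)"
```

```text
t 9.38 pos [ 508.2 -272.5  351.1] zax [ 0.004 -0.006 -1.   ] q6 -0.91 F [ 0.2 -0.1 -2. ] w 0.0
shift cm [49.32 11.61  0.79] turn 0.227
```

The bar top is hard-stopped at z = 209.0, so the shell sash is shut. Moving on to the slate box.

play_rows([
  [[5, 1.2, 0, 0.05], [10, 2.4, 0, 0.1], [15, 3.6, 0, 0.15], [20, 4.7, 0, 0.2], [25, 5.9, 0, 0.227]],
], grip=75)

```text
time: 10.0
ee_pos: [513.2, -14.0, 347.4]
orientation: [0.714, 0.7, -0.001, 0.003]
contact_force: [1.1, -0.9, 0.3]
width: 0.751
```

```bash
python3 -c "
from h import *
go((519.5,234,330),-0.018)"
```

```text
t 10.0 pos [513.2 -14.  347.4] zax [ 0.002 -0.006 -1.   ] q6 -0.24 F [ 1.1 -0.9  0.3] w 0.75
shift cm [24.82  0.14  1.6 ] turn -0.001
```

play_rows([
  [[6, 0.1, 0.5, 0], [12, 0.1, 1, 0], [18, 0.1, 1.5, 0], [24.8, 0.1, 1.6, 0], [24.8, 0.1, 1.6, 0]],
])

```text
time: 10.62
ee_pos: [517.4, 237.3, 327.3]
orientation: [0.712, 0.702, -0.003, 0.001]
contact_force: [-0.5, -1.1, -0.7]
width: 0.746
```

play_rows([
  [[0, 0, 0, 0], [0, 0, 0, 0]],
])

```text
time: 10.88
ee_pos: [517.2, 236.2, 326.3]
orientation: [0.713, 0.702, -0.004, 0.001]
contact_force: [0.2, -0.4, -0.4]
width: 0.751
```

```bash
python3 - <<'E'
from h import *
import cv2
go((519.5,234,213),-0.018)
print(robot.camera_info("wrist")["extrinsics"][:3,3])
cv2.imwrite("pics/w2.png",robot.snapshot("wrist")[:,:,::-1])
for p in ((320,140),(320,210),(320,290)): print(onz("wrist",p,246).round(1))
E
```

```text
t 10.88 pos [517.2 236.2 326.3] zax [-0.004 -0.006 -1.   ] q6 0.23 F [ 0.2 -0.4 -0.4] w 0.75
shift cm [-0.14  0.27 11.33] turn 0.003
[517.34058988 322.37236138 468.59677047]
[518.4 289.7 246. ]
[517.7 235.4 246. ]
[516.8 161.3 246. ]
```

View pics/w2.png

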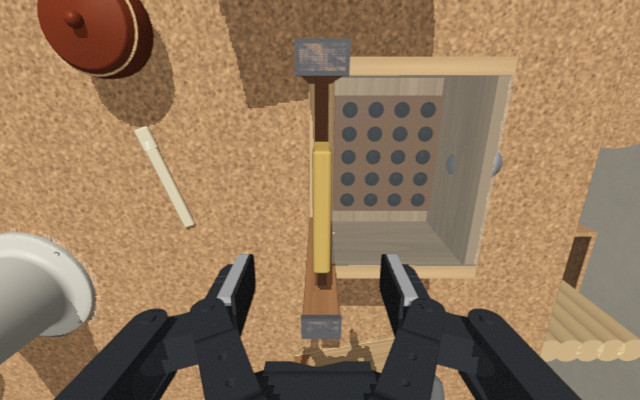

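The wrist view is sharp. The slate bar is upright at column 322, rows 145–272, between the pads (237 and 403), at x ≈ 518.5. Descending and gripping.

play_rows([
  [[-0.1, 0.15, 3, 0], [-0.1, 0.15, 6, 0], [-0.1, 0.15, 9, 0], [-0.1, 0.15, 10.9, 0], [-0.1, 0.15, 10.9, 0]],
])

```text
time: 11.55
ee_pos: [517.9, 233.5, 216.4]
orientation: [0.713, 0.701, -0.005, 0.0]
contact_force: [-0.6, 0.0, 0.1]
width: 0.749
```

play_rows([
  [[0, 0, 0, 0], [0, 0, 0, 0], [0, 0, 0, 0], [0, 0, 0, 0], [0, 0, 0, 0]],
], grip=0, newtons=60)

```text
time: 12.18
ee_pos: [519.9, 233.6, 217.8]
orientation: [0.713, 0.701, -0.002, 0.002]
contact_force: [5.8, -0.4, -0.8]
width: 0.156
```

play_rows([
  [[0, 0, -1, 0], [0, 0, -2, 0], [0, 0, -3, 0], [0, 0, -4, 0], [0, 0, -4, 0]],
])

```text
time: 12.8
ee_pos: [520.0, 233.6, 259.6]
orientation: [0.713, 0.701, -0.002, 0.002]
contact_force: [-0.1, -3.0, 2.3]
width: 0.153
```

play_rows([
  [[0, 0, -0.4, 0], [0, 0, -0.8, 0], [0, 0, -1.2, 0]],
])

```text
time: 13.18
ee_pos: [519.9, 233.6, 271.0]
orientation: [0.713, 0.701, -0.003, 0.002]
contact_force: [9.0, -0.3, -29.3]
width: 0.16
```

play_rows([
  [[0, 0, -0.3, 0], [0, 0, -0.6, 0], [0, 0, -0.8, 0]],
])

```text
time: 13.55
ee_pos: [519.6, 233.5, 271.1]
orientation: [0.713, 0.701, -0.004, 0.001]
contact_force: [20.3, 4.0, -45.1]
width: 0.157
```

Stopped hard at TCP 271 with 45 N. Relaxing, releasing, then withdrawing upward.

play_rows([
  [[0, 0, 0, 0], [0, 0, 0, 0], [0, 0, 0, 0]],
])

```text
time: 13.92
ee_pos: [519.8, 233.6, 270.9]
orientation: [0.713, 0.701, -0.004, 0.001]
contact_force: [5.3, -0.7, -11.2]
width: 0.158
```

play_rows([
  [[0, 0, 0, 0], [0, 0, 0, 0], [0, 0, 0, 0], [0, 0, 0, 0], [0, 0, 0, 0]],
], grip=75)

```text
time: 14.55
ee_pos: [519.8, 233.6, 271.1]
orientation: [0.713, 0.701, -0.004, 0.001]
contact_force: [-0.2, -0.5, 0.5]
width: 0.749
```

play_rows([
  [[0, 0, -3, 0], [0, 0, -6, 0], [0, 0, -9, 0], [0, 0, -12, 0], [0, 0, -13, 0]],
])

```text
time: 15.18
ee_pos: [521.0, 234.7, 403.3]
orientation: [0.713, 0.701, -0.003, 0.002]
contact_force: [-1.0, 0.1, 0.3]
width: 0.752
```

play_rows([
  [[0, -6, 0, 0], [0, -12, 0, 0], [-3, -17, 0, 0], [-6, -19, 0, 0], [-8, -20, 0, 0]],
])

```text
time: 15.8
ee_pos: [318.3, 157.5, 403.2]
orientation: [0.713, 0.701, -0.003, 0.002]
contact_force: [0.1, -0.9, 0.0]
width: 0.75
```

```bash
python3 - <<'E'
from h import *
import cv2
go((519.5,234,400),-0.018)
f=lambda i,x,y,w,h,k:cv2.resize(i[y:y+h,x:x+w],None,fx=k,fy=k,interpolation=cv2.INTER_CUBIC)
t=robot.snapshot("top");s=robot.snapshot("side")
a=np.hstack([f(t,110,160,160,75,2.5),f(t,355,160,160,75,2.5)])
b=np.hstack([f(s,255,0,160,150,2.5),f(s,255,225,160,150,2.5)])
cv2.imwrite("pics/fin.png",np.vstack([a,b])[:,:,::-1])
E
```

```text
t 15.8 pos [318.3 157.5 403.2] zax [-0.002 -0.006 -1.   ] q6 0.14 F [ 0.1 -0.9  0. ] w 0.75
shift cm [ 7.99 19.99  0.24] turn 0.001
```

View pics/fin.png

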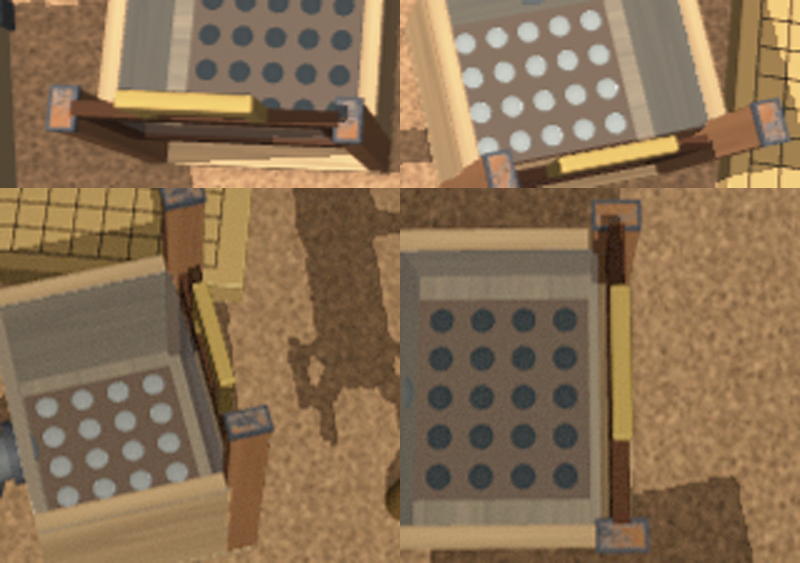

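```bash
python3 - <<'E'
from h import *
for t,s in (((183.4,200.6),(343.4,294.6)),((442.6,221.6),(340.2,58))):
    x,e=tri([ray("top",t),ray("side",s)]);print(x.round(1),e)
E
```

```text
[520.  235.3 301.7] [0.1, 0.1]
[ 506.9 -271.8  199. ] [0.2, 0.2]
```

```bash
python3 -c "
from rig import robot
print(robot.hand_in())"
```

```text
the job is handed in; nothing more can be done
None
```

I shut the shell sash first, then raised the slate sash all the way. Both are released, and I handed the job in at about 16 s with the arm clear of both boxes.

- **Shell sash (shut):** I gripped the handle and lowered it, but felt no clear stop. I then released it and pressed on the bar with closed fingers. It held firm at 209.0 mm under 15 N, which is exactly the shut height for the bar's top.
- **Slate sash (up):** I gripped it and raised it to a hard stop. The upward pull reached 45 N with no further movement, against about 9 N to raise it normally. I relaxed the pull and released it, and the force reading went to zero.
- **Last camera check (disagrees slightly):** The bar tops measured 302 mm for slate and 199 mm for shell, where 309 and 209 were expected. For shell, the camera's 10 mm shortfall is against the 209.0 mm I measured by touch. For slate, the camera's rise of 55 mm fits the 53 mm the gripper lifted. I therefore took both shortfalls as a camera height error and did not touch-check the slate bar after release.

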